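# Hold a guard-door hinge leaf aligned on its jamb block

### The job

From the three loose hinge leaves standing in the white rack, take the one whose single short knuckle fits between the two knuckles on the jamb block, and lower it in from above until the knuckle holes line up so that the hinge pin could be pushed straight through. Finish while still holding it there, steady in the gripper, carried by the gripper alone and not resting or leaning on the jamb block. Leave the other two leaves in the rack and do not disturb the things lying about.

Things in the scene. Friction and masses are not known exactly. Their poses are not given: they have to be found in the camera images.
- leaf: loose steel leaf to use, 92 mm high, 0.3 kg, same either way round: upright plate 8 (x) x 70 (y) x 60 mm high; under its middle one knuckle, a barrel 24 mm outside, 24 mm long along y, 14 mm pin hole, on an 8 x 24 mm neck. Origin under the barrel, z up; pin axis 12, plate 32 to 92 mm up. Stands knuckle down in one of the three rack slots (which varies), may lean up to 0.05 rad
- leaf_mid (a point): plate centre of that leaf, 62 mm above its underside, 30 mm below its top edge; axes as leaf. Pinch the plate from above across its 8 mm thickness (x), mid-width; flat pads centre and straighten it
- leaf_knuckle (a point): centre of that leaf's knuckle hole, on its pin axis, midway along the barrel (50 mm below leaf_mid); the pin axis is y
- jamb_gap (a point): point on the fixed pin axis midway between the two fixed knuckles, 85 mm above the table; y the pin axis, z up. Fixed knuckles: barrels 24 mm outside, 18 mm long, 14 mm holes, 32 mm clear gap between. Holes in line, nothing carries the loose leaf: 8 mm free under its barrel, 8 mm between its plate and the fixed barrels. The pin is 9 mm thick
- jamb: jamb block fixed to the table: dark foot plate 110 x 110 x 10 mm, stub of aluminium profile 40 x 80 mm, 60 mm high, on its +x side, and in front (-x) the upright fixed leaf, 70 mm wide, two knuckles on top (97 mm high overall). Origin on the table under the pin axis; y along it
- rack: white rack fixed to the table, 216 (x) x 92 mm (y); three slots 70 mm apart along x, plates across (along y). Leaves stand on its 8 mm floor. Forks at both slot ends, top 58 mm above the table, 11 mm wide inside, guide the plate ends with 1.5 mm play; the middle 52 mm of the width is open. Origin under its centre
- leaf_wide_mid (a point): centre of the plate of another loose leaf, same plate, but with a 44 mm long knuckle that is too long for the gap; stays in the rack
- leaf_twin_mid (a point): centre of the plate of a third loose leaf, same plate, with two 14 mm long knuckles 16 mm apart; stays in the rack
- hinge_pin: bystander: steel hinge pin 9 mm thick, 90 mm long along x with a 40 mm cross bar at +x, lying on the table; origin near its middle
- driver: bystander: screwdriver lying on the table
- spanner: bystander: wrench lying on the table
- oil: bystander: small clear bottle 48 mm wide, 110 mm high, origin under its centre
- jar: bystander: glass jar with a steel cap, 56 mm wide, 65 mm high, origin under its centre
- tape: bystander: cardboard ring 90 mm wide, 22 mm high, origin under its centre
- carton: bystander: small cardboard box 90 x 60 x 50 mm, origin under its centre
Not all that is in view belongs to the job. Leave any green or red look-alike of the leaf alone.

How it is judged:
By the outcome, as a careful person would: the job done as asked, in the order asked, and still so for the second after the job is handed in, while the arm keeps its last pose, push and grip.
It also fails if it takes over 38 s, if anything falls off the work surface, if the arm or the gripper's body presses on something with over 40 N, if the wrist force passes 120 N, or if a joint passes its speed limit or range.

### The arm

A 6-joint arm with a two-finger parallel gripper is mounted at the origin on the work surface. World frame = base frame: x ahead of the robot, y to its left, z up, the work surface at z = 0. Lengths are in m, angles in rad, forces in N, time in s.
With the tool pointing down it reaches from about 0.35 to 0.975 m from the base axis. Payload 4.9 kg.
Tool frame: the origin (TCP) lies midway between the tips of the shut fingers; the grasp point (between the pads) lies 19 mm behind it (manip.hold_point_z is the distance from the TCP to the grasp point, in m); z points along the fingers, y is the line along which they close (so a half turn about z gives the same grasp; the last joint's range is limited). The gripper opens to 85 mm and grips with 20 to 120 N. Pads are 22 mm wide; open, the fingers measure 114 mm over their backs; the gripper's body (76 mm by 85 mm) begins 54 mm behind the grasp point. The pads swing forward as they close: fully open they stand 13 mm farther back than shut.
Start: joints at [1.193, 0.053, 1.613, -0, 1.476, -0.119], TCP at [0.16, 0.604, 0.231] pointing down, gripper open.
Joint ranges: [-3.01, 3.01], [-1.01, 2.22], [0.06, 2.58], [-1.02, 4.17], [0.09, 2.62], [-3.14, 3.14]. Speed limits (rad/s): [2.57, 2.57, 3.14, 3.14, 3.14, 3.14].

### API

Orientations are given as a unit quaternion [w, x, y, z].
In Python, from plant import manip gives the robot as it stands. The module is installed in compiled form; this text tells all that it offers.
- The arm moves only by the shell command python3 -m jog 'ROWS' [OPENING]. ROWS is JSON, one flat list of numbers, 6 for each row, row after row: the shift along the tool's x, y, z in units of 0.1 m (1.0 is 0.1 m), then the turn, a rotation vector about the tool's x, y, z in units of 180 degrees (1.0 is 180 degrees). A call has 1 to 8 rows; each row is the pose to reach, as a shift and turn from the pose commanded when the call began, along the tool's axes at that moment, turning the shorter way round; what a row does not reach only later rows make up. A row lasts 1/8 s, in which the tool goes at most 62.5 mm and 10.7 degrees, less where a joint would pass 70% of its speed; a pose out of reach is approached as far as the arm can. A call with a number of a shift or a turn outside -1 to 1 is refused whole. A call with a gripper value outside its range is refused whole. OPENING is the finger opening in mm, from 0 to 85.4, set as the call begins (- or left out, the last holds). The fingers move at their own pace and stop on an object; the grip force is fixed at half the most. Time passes only in rows, so rows that repeat a pose let the fingers close. It gives the time, the measured TCP pose, the force, the opening and the grip force at its end, in the units of the state.
- manip.state(): the state, without advancing time (a new reading comes with each control period).
- manip.grab_frame(name): name is "side" or "top"; returns a dict with "img" (480x640x3 uint8, blue, green, red), "z_map" (480x640 float32, m along the optical axis (not along the pixel's ray), 0 where there is no reading), "fx", "fy", "cx", "cy" (pixels), "xyz" and "attitude" of the camera in the world. Camera axes: x right, y up, looking along -z (the intrinsics and any distortion apply to the point x, -y, -z); pixel columns grow to the right and rows downward; lengths in m; the calibration is good to about 2 mm. A picture is of the moment at which its call begins.
- manip.job_done(): hands the job in; it is judged then, once.
The state is a dict: "time": time; "joint_pos": joint angles; "joint_vel": joint speeds; "joint_efforts": joint torques, N m; "tool_pos": TCP position; "tool_rot": TCP orientation; "contact_force": force on the tool from outside, world axes, zero at the start; "ft_torque": the same for the moment, N m; "gripper_width": opening from 0.0 (shut) to 1.0 (fully open); "grasp_force": force on a finger pad.
Only numpy, scipy, OpenCV 4.12 (cv2) and the standard library are available. Lean on these libraries where they do the work, as an engineer would, in place of code of your own. Each camera call takes 0.05 s, during which the arm holds its last target. There are 200 camera calls.

## Working session

There is one attempt and no reset: what is moved stays moved. The work goes in short steps, Python scripts to look and compute and a shell command to move; the robot and the scene stay as the last step left them, time stands still between calls to the robot, and variables do not carry over. Pictures are saved under pics/ and viewed, at most 10 in all, crops included, and the job is handed in when it is done.

```bash
mkdir -p pics; cat > h.py <<'E'
from plant import manip
import numpy as np, cv2
from scipy.spatial.transform import Rotation as R
def rot(q): return R.from_quat([q[1],q[2],q[3],q[0]]).as_matrix()
def grab(n,save=None):
    f=manip.grab_frame(n)
    if save: cv2.imwrite('pics/'+save,f['img'])
    return f
def cloud(f):
    z=f['z_map'];v,u=np.mgrid[:480,:640]
    P=np.stack([(u-f['cx'])/f['fx']*z,-(v-f['cy'])/f['fy']*z,-z],-1)
    W=P@rot(f['attitude']).T+np.array(f['xyz']); W[z<=0]=np.nan
    return W
E
python3 - <<'E'
from h import *
import pickle
for n in('side','top'):
    f=grab(n,n+'0.png'); pickle.dump(f,open(n+'0.pkl','wb'))
    print(n,f['xyz'],f['attitude'],f['fx'],[k for k in f])
print(manip.state(),manip.hold_point_z)
E
```

```text
side [-0.46401139 -0.97494628  0.95829226] [ 0.80452672  0.44836075 -0.19425929 -0.33759846] 617.2265180643998 ['img', 'z_map', 'fx', 'fy', 'cx', 'cy', 'xyz', 'attitude']
top [ 0.41926738 -0.00678125  1.18080965] [ 0.70984381  0.05872339 -0.0434369  -0.70056161] 510.8153016444826 ['img', 'z_map', 'fx', 'fy', 'cx', 'cy', 'xyz', 'attitude']
{'time': 0.1, 'joint_pos': array([ 1.19298971e+00,  5.33051026e-02,  1.61416062e+00, -2.68660515e-05,
        1.47601562e+00, -1.18998634e-01]), 'joint_vel': array([ 5.94823750e-04, -1.87864092e-03, -1.86687773e-03, -3.76431776e-05,
        1.81277626e-03,  6.42880786e-04]), 'joint_efforts': array([ 1.14427057e-03, -3.94905674e+01, -3.71363533e+01, -1.13977273e-04,
        3.91883572e-03, -1.44743780e-06]), 'tool_pos': array([0.15974939, 0.60364926, 0.23017478]), 'tool_rot': array([-2.19210647e-04,  1.29041807e-01,  9.91638704e-01, -9.18642923e-04]), 'contact_force': array([ 0.14981372, -0.01945292,  0.9366003 ]), 'ft_torque': array([-0.02411795,  0.05276974,  0.01078925]), 'grasp_force': 0.0, 'gripper_width': 1.0002130571417127} 0.0187
```

View pics/side0.png

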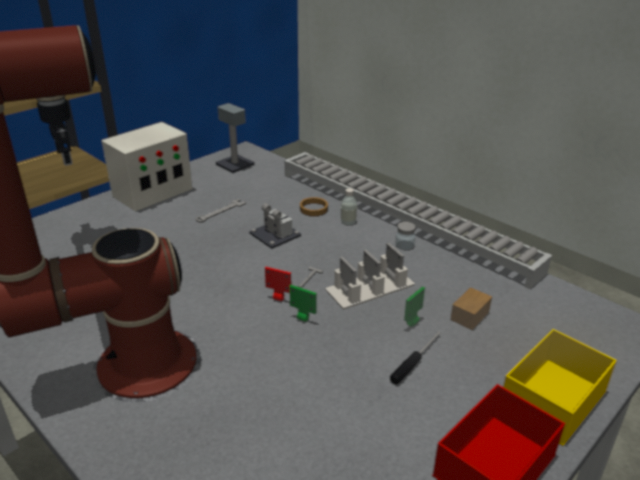

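View pics/top0.png

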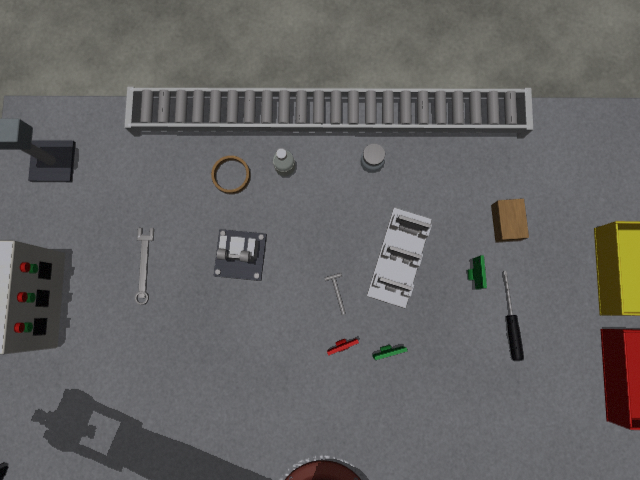

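The side view shows the rack near (370,275) and the jamb near (275,225). In the top view the rack is at (400,257) and the jamb at (240,253). I need enlarged crops to tell the knuckles apart.

```bash
python3 - <<'E'
from h import *
s=cv2.imread('pics/side0.png');t=cv2.imread('pics/top0.png')
a=cv2.resize(s[235:310,315:425],None,fx=7,fy=7,interpolation=cv2.INTER_CUBIC)
cv2.imwrite('pics/c1.png',a)
b=np.hstack([cv2.resize(t[200:312,355:445],(400,498),interpolation=cv2.INTER_CUBIC),cv2.resize(t[215:295,200:280],(400,400),interpolation=cv2.INTER_CUBIC)[:,:] if 0 else cv2.copyMakeBorder(cv2.resize(t[215:295,200:280],(400,400),interpolation=cv2.INTER_CUBIC),0,98,0,0,0)])
cv2.imwrite('pics/c2.png',b)
import pickle
f=pickle.load(open('top0.pkl','rb'));W=cloud(f)
print('table z',np.nanmedian(W[320:400,560:590,2]),np.nanmedian(W[180:200,300:350,2]))
for n,(r0,r1,c0,c1),zl in(('rack',(195,315,355,445),.075),('jamb',(215,295,200,280),.085)):
    P=W[r0:r1,c0:c1].reshape(-1,3);P=P[P[:,2]>zl]
    print(n,len(P),np.round(np.nanpercentile(P,[0,50,98],axis=0),3).tolist())
E
```

```text
table z 0.001146946961411155 0.0018328051965326164
rack 559 [[0.475, -0.223, 0.075], [0.557, -0.169, 0.1], [0.632, -0.118, 0.104]]
jamb 190 [[0.533, 0.166, 0.085], [0.545, 0.184, 0.096], [0.558, 0.233, 0.101]]
```

View pics/c1.png

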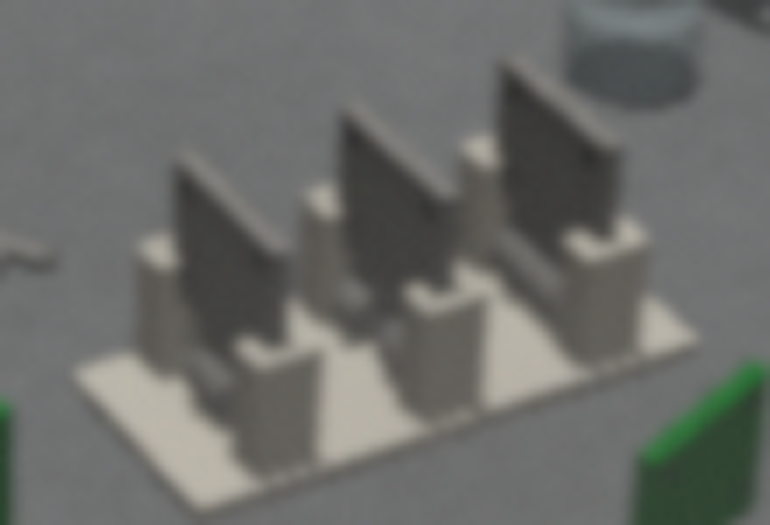

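View pics/c2.png

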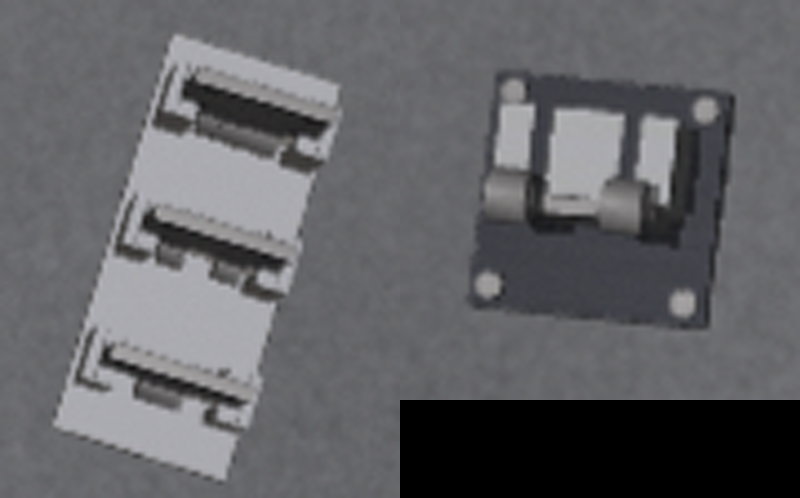

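The enlarged crops settle it: the nearest slot, lowest in the top view (c2 crop at about (160,390)), holds the leaf with the single short knuckle. The middle slot holds the twin and the far slot the wide one. In the same crop the jamb barrels are at about (508,195) and (625,205), with the profile on its +x side. Next I'll measure.

```bash
cat >> h.py <<'E'
def ray(f,uv,h):
    uv=np.atleast_2d(uv).astype(float);d=np.c_[(uv[:,0]-f['cx'])/f['fx'],-(uv[:,1]-f['cy'])/f['fy'],-np.ones(len(uv))]@rot(f['attitude']).T
    o=np.array(f['xyz']);return o+d*((h-o[2])/d[:,2])[:,None]
def proj(f,P):
    p=(np.atleast_2d(P)-np.array(f['xyz']))@rot(f['attitude']);return np.c_[f['cx']+f['fx']*p[:,0]/-p[:,2],f['cy']-f['fy']*p[:,1]/-p[:,2]]
def rect(P):
    (c,(w,h),a)=cv2.minAreaRect((P[:,:2]*1000).astype(np.float32));b=cv2.boxPoints((c,(w,h),a));e=b[1]-b[0] if np.linalg.norm(b[1]-b[0])>np.linalg.norm(b[2]-b[1]) else b[2]-b[1]
    return np.round(c,1),np.round(sorted((w,h)),1),np.round(np.degrees(np.arctan2(e[1],e[0]))%180,2)
E
cat > m.py <<'E'
from h import *
import pickle
for n in('top','side'):
    f=pickle.load(open(n+'0.pkl','rb'));W=cloud(f);im=f['img'].astype(int)
    Z=W[...,2];X=W[...,0];Y=W[...,1]
    reg=(X>.42)&(X<.68)&(Y>-.26)&(Y<-.08)
    # leaf tops
    m=(reg&(Z>.085)).astype(np.uint8)
    k,l,st,_=cv2.connectedComponentsWithStats(m)
    for i in range(1,k):
        if st[i,4]<20: continue
        v,u=np.where((l==i)&(Z>(.096 if n=='top' else .097)))
        if len(u)<8: continue
        print(n,'leaf',len(u),rect(ray(f,np.c_[u,v],.1)))
        v,u=np.where(l==i); print('   cloud',rect(W[v,u]),np.nanmax(W[v,u,2]).round(3))
    # rack base white
    m=(reg&(Z<.1)&(im.min(-1)>(150 if n=='top' else 110))).astype(np.uint8)
    m=cv2.morphologyEx(m,cv2.MORPH_OPEN,np.ones((2,2),np.uint8))
    v,u=np.where(m&(Z<.016)); print(n,'rack base',len(u),rect(ray(f,np.c_[u,v],.008)))
    # jamb foot
    reg=(X>.45)&(X<.65)&(Y>.11)&(Y<.28)
    m=(reg&(im.max(-1)<80)&(Z<.02)).astype(np.uint8)
    k,l,st,_=cv2.connectedComponentsWithStats(m);i=1+st[1:,4].argmax()
    v,u=np.where(l==i);print(n,'foot',len(u),rect(ray(f,np.c_[u,v],.01)))
    m=(reg&(Z>.08)).astype(np.uint8)
    k,l,st,_=cv2.connectedComponentsWithStats(m)
    for i in range(1,k):
        if st[i,4]<15: continue
        v,u=np.where(l==i);print(n,'barrel',len(u),rect(ray(f,np.c_[u,v],.093)),'cloud',rect(W[v,u]),np.nanmax(Z[v,u]).round(3))
E
python3 m.py
```

```text
top leaf 136 (array([ 622.2, -188.9]), array([ 9.5, 70. ]), np.float32(73.06))
   cloud (array([ 622.5, -188.9]), array([ 9.6, 69.5]), np.float32(72.1)) 0.106
top leaf 129 (array([ 555.6, -168.9]), array([ 8.5, 68.8]), np.float32(72.86))
   cloud (array([ 555.6, -168.2]), array([ 9.2, 69.4]), np.float32(74.18)) 0.106
top leaf 132 (array([ 488.7, -148.5]), array([ 8.5, 69.4]), np.float32(72.97))
   cloud (array([ 488.9, -148.2]), array([ 8.2, 69.5]), np.float32(73.0)) 0.105
top rack base 1955 (array([ 553.6, -172.8]), array([ 94. , 214.7]), np.float32(162.99))
top foot 1185 (array([556.6, 198.4]), array([111.3, 112.4]), np.float32(84.48))
top barrel 98 (array([548.6, 224.1]), array([19.5, 24.2]), np.float32(2.32)) cloud (array([549. , 224.8]), array([18.2, 23.9]), np.float32(176.52)) 0.102
top barrel 97 (array([543.8, 174.3]), array([19.5, 21.6]), np.float32(0.71)) cloud (array([544.4, 174.9]), array([17.8, 22.5]), np.float32(177.83)) 0.101
side leaf 66 (array([ 620.1, -193.5]), array([12.5, 77.4]), np.float32(71.72))
   cloud (array([ 620.7, -191.1]), array([13.1, 75.4]), np.float32(73.97)) 0.105
side leaf 65 (array([ 553.8, -171.3]), array([11.4, 76.8]), np.float32(70.46))
   cloud (array([ 553.9, -169.7]), array([13.2, 73.1]), np.float32(73.67)) 0.105
side leaf 70 (array([ 487.8, -149.9]), array([12.9, 72.4]), np.float32(70.44))
   cloud (array([ 487.3, -150.8]), array([12.7, 74.2]), np.float32(71.7)) 0.106
side rack base 1296 (array([ 546.3, -180.3]), array([178.3, 271.7]), np.float32(179.05))
side foot 529 (array([553.8, 193.8]), array([114.6, 118.5]), np.float32(85.61))
side barrel 60 (array([544.5, 219.1]), array([25.9, 47.8]), np.float32(48.26)) cloud (array([548. , 223.4]), array([26.4, 28.4]), np.float32(48.78)) 0.101
side barrel 58 (array([539. , 167.9]), array([27.8, 44.2]), np.float32(33.38)) cloud (array([545.8, 170.4]), array([26.8, 27.1]), np.float32(162.72)) 0.101
```

The measurements agree with the sizes given: slots 70 mm apart, leaf tops at about 0.10 m, barrels 50 mm apart. The target leaf is at about (0.488, -0.149) with the rack at yaw -17°. The jamb gap is at about (0.547, 0.199) with yaw -5.5°. I'll start the transit to the rack.

```bash
cat > go.py <<'E'
# remaining move to TCP x y z (m), tool y at yaw (deg), tool down
from h import *
import sys
x,y,z,a=map(float,sys.argv[1:5]);s=manip.state();T=rot(s['tool_rot']);a=np.radians(a)
ty=np.array([np.cos(a),np.sin(a),0]);tz=np.array([0,0,-1.]);G=np.c_[np.cross(ty,tz),ty,tz]
print(np.round(T.T@(np.array([x,y,z])-s['tool_pos'])*10,3),np.round(R.from_matrix(T.T@G).as_rotvec()/np.pi,4),'t',round(s['time'],2),'tcp',np.round(s['tool_pos'],4),'F',np.round(s['contact_force'],1),'grip',round(s['grasp_force'],1),round(s['gripper_width'],3))
E
for i in 1; do python3 -m jog '[-0.4,-0.5,0,0,0,0,-0.73,-0.92,0,0,0,0]' 50; done
python3 go.py .4883 -.1493 .231 -17
```

```text
time: 0.35
tool_pos: [0.2071, 0.495, 0.2302]
tool_rot: [-0.0, 0.128, 0.992, -0.001]
contact_force: [1.5, 0.5, 0.5]
gripper_width: 0.605
grasp_force: 0.0
[-4.361e+00 -5.514e+00  2.000e-03] [-5.000e-04  5.000e-04  5.124e-01] t 0.35 tcp [0.2071 0.495  0.2302] F [1.5 0.5 0.5] grip 0.0 0.605
```

```bash
python3 -m jog '[-0.4,-0.5,0,0,0,0,-0.73,-0.92,0,0,0,0]' >/dev/null
python3 -m jog '[-0.4,-0.5,0,0,0,0,-0.73,-0.92,0,0,0,0]' >/dev/null
python3 -m jog '[-0.4,-0.5,0,0,0,0,-0.73,-0.92,0,0,0,0]' >/dev/null
python3 -m jog '[-0.4,-0.5,0,0,0,0,-0.73,-0.92,0,0,0,0]' >/dev/null
python3 -m jog '[-0.4,-0.5,0,0,0,0,-0.73,-0.92,0,0,0,0,-0.73,-0.92,0,0,0,0]' >/dev/null
python3 go.py .4883 -.1493 .231 -17
```

```text
[-0.717 -0.893 -0.004] [-5.000e-04 -3.000e-04  5.103e-01] t 1.73 tcp [ 0.4424 -0.0444  0.2307] F [-0.6  0.4 -0.4] grip 0.0 0.588
```

```bash
python3 -m jog '[-0.717,-0.893,0,0,0,0.06,-0.717,-0.893,0,0,0,0.12,-0.717,-0.893,0,0,0,0.18,-0.717,-0.893,0,0,0,0.24,-0.717,-0.893,0,0,0,0.3,-0.717,-0.893,0,0,0,0.36,-0.717,-0.893,0,0,0,0.42,-0.717,-0.893,0,0,0,0.48]' >/dev/null
python3 -m jog '[0,0,0,0,0,0.03,0,0,0,0,0,0.03]'
python3 go.py .4883 -.1493 .131 -17
```

```text
time: 2.98
tool_pos: [0.4883, -0.1451, 0.231]
tool_rot: [-0.0, 0.799, 0.602, -0.0]
contact_force: [0.6, 0.7, 0.4]
gripper_width: 0.584
grasp_force: 0.0
[-0.041  0.012  1.   ] [-0.0002 -0.0001  0.0054] t 2.98 tcp [ 0.4883 -0.1451  0.231 ] F [0.6 0.7 0.4] grip 0.0 0.584
```

```bash
python3 -m jog '[-0.041,0.012,0.5,0,0,0.0054,-0.041,0.012,1,0,0,0.0054,-0.041,0.012,1,0,0,0.0054]' >/dev/null
python3 go.py .4883 -.1493 .051 -17
python3 - <<'E'
from h import *
f=grab('side');t=grab('top')
p=proj(f,[.488,-.149,.1])[0].astype(int);a=f['img'][p[1]-50:p[1]+40,p[0]-50:p[0]+50];
q=proj(t,[.488,-.149,.1])[0].astype(int);b=t['img'][q[1]-45:q[1]+45,q[0]-50:q[0]+50]
cv2.imwrite('pics/g1.png',cv2.resize(np.hstack([a,b]),None,fx=4,fy=4,interpolation=cv2.INTER_CUBIC))
E
```

```text
[-0.001  0.04   0.755] [-0.0032 -0.0005 -0.0002] t 3.35 tcp [ 0.4852 -0.1484  0.1266] F [-0.1  0.1  0.1] grip 0.0 0.585
```

View pics/g1.png

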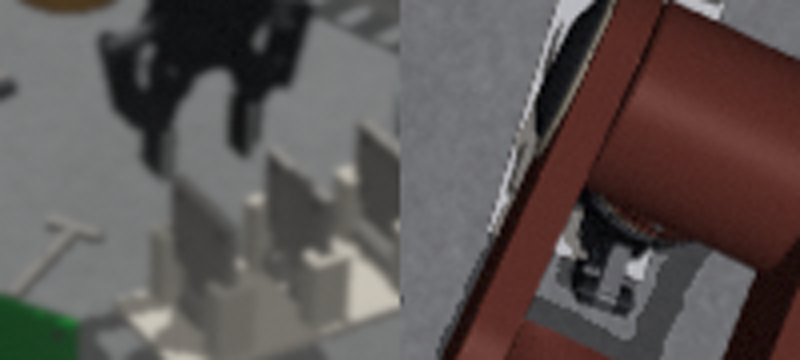

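The side crop shows the open fingers at (160,165) and (245,150), straddling the nearest leaf, whose top edge runs from (175,185) to (235,250). The arm blocks the top view. I'll descend and let it settle before closing.

```bash
python3 -m jog '[0,0,0,0,0,0,0,0,0,0,0,0]' >/dev/null
python3 go.py .4883 -.1493 .051 -17
python3 -m jog '[0,0,0.2,0,0,0,0,0,0.4,0,0,0,0,0,0.6,0,0,0,0,0,0.75,0,0,0,0,0,0.75,0,0,0,0,0,0.75,0,0,0]' >/dev/null
python3 go.py .4883 -.1493 .051 -17
```

```text
[ 0.012 -0.024  0.828] [ 0.0013  0.0002 -0.0007] t 3.7 tcp [ 0.4899 -0.151   0.1338] F [ 0.9 -0.2 -0.3] grip 0.0 0.585
[ 0.012 -0.014  0.063] [ 0.0005  0.0001 -0.0008] t 4.45 tcp [ 0.4893 -0.1508  0.0573] F [-0.3 -0.3 -0.4] grip 0.0 0.588
```

```bash
python3 -m jog '[0.012,-0.014,0.06,0,0,0,0.012,-0.014,0.06,0,0,0]' >/dev/null
python3 go.py .4883 -.1493 .051 -17
python3 -m jog '[0,0,0,0,0,0,0,0,0,0,0,0,0,0,0,0,0,0,0,0,0,0,0,0,0,0,0,0,0,0,0,0,0,0,0,0]' 0
python3 go.py .4883 -.1493 .051 -17
```

```text
[-0.003  0.011 -0.009] [-0.0001 -0.     -0.0008] t 4.7 tcp [ 0.4873 -0.1487  0.0501] F [-0.4  0.3  0.1] grip 0.0 0.587
time: 5.45
tool_pos: [0.4882, -0.1492, 0.0506]
tool_rot: [0.001, 0.805, 0.594, 0.0]
contact_force: [4.4, -1.2, -1.8]
gripper_width: 0.085
grasp_force: 59.1
[-0.001  0.001 -0.004] [ 0.0005  0.     -0.0008] t 5.45 tcp [ 0.4882 -0.1492  0.0506] F [ 4.4 -1.2 -1.8] grip 59.1 0.085
```

```bash
python3 -m jog '[0,0,-0.1,0,0,0,0,0,-0.25,0,0,0,0,0,-0.5,0,0,0,0,0,-0.75,0,0,0,0,0,-1,0,0,0]' >/dev/null
python3 -m jog '[0,0,-0.4,0,0,0,0,0,-0.5,0,0,0,0,0,-0.5,0,0,0]' >/dev/null
python3 go.py .547 .199 .2 -5.5
```

```text
[ 3.50e+00 -4.52e-01 -3.00e-03] [-0.0004 -0.0001 -0.0647] t 6.45 tcp [ 0.4871 -0.1487  0.1997] F [ 0.3 -1.  -3.3] grip 60.7 0.085
```

```bash
python3 -m jog '[0.4,-0.05,0,0,0,0,0.87,-0.113,0,0,0,0]' >/dev/null
python3 -m jog '[0.45,-0.05,0,0,0,0,0.87,-0.113,0,0,0,0]' >/dev/null
python3 -m jog '[0.45,-0.05,0,0,0,0,0.87,-0.113,0,0,0,0]' >/dev/null
python3 -m jog '[0.3,-0.04,0,0,0,-0.02,0.6,-0.08,0,0,0,-0.045,0.87,-0.113,0,0,0,-0.0647,0.87,-0.113,0,0,0,-0.0647,0.87,-0.113,0,0,0,-0.0647]' >/dev/null
python3 go.py .547 .199 .2 -5.5
python3 -m jog '[0,0,0,0,0,0,0,0,0,0,0,0]' >/dev/null
python3 go.py .547 .199 .2 -5.5
python3 - <<'E'
from h import *
import pickle
f=grab('side','s2.png');t=grab('top','t2.png');pickle.dump((f,t),open('p2.pkl','wb'))
p=proj(f,[.547,.199,.14])[0].astype(int);a=f['img'][p[1]-50:p[1]+50,p[0]-50:p[0]+50];
q=proj(t,[.547,.199,.1])[0].astype(int);b=t['img'][q[1]-50:q[1]+50,q[0]-50:q[0]+50]
print(p,q)
cv2.imwrite('pics/g2.png',cv2.resize(np.hstack([a,b]),None,fx=4,fy=4,interpolation=cv2.INTER_CUBIC))
E
```

```text
[ 0.028  0.009 -0.019] [-0.0011  0.0005 -0.0001] t 7.83 tcp [0.5458 0.1963 0.1981] F [ 0.2 -1.1 -2.4] grip 60.6 0.086
[ 0.027 -0.001  0.002] [-0.0001  0.0001 -0.0003] t 8.07 tcp [0.5469 0.1963 0.2002] F [ 0.1  0.2 -3.6] grip 60.6 0.084
[270 194] [232 253]
```

View pics/g2.png

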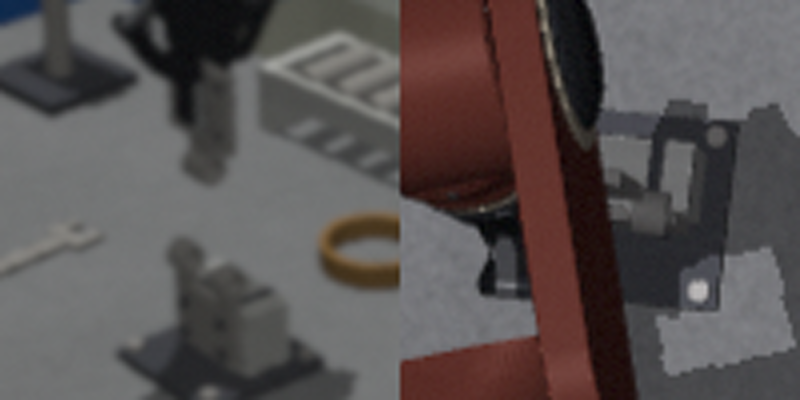

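The side crop shows the leaf held upright, knuckle down at (205,165), above the jamb barrels near (185,250). The top view is partly blocked. I'll compare the held leaf with the fixed barrels in the side cloud.

```bash
cat > m2.py <<'E'
from h import *
import pickle,sys
f,t=pickle.load(open(sys.argv[1],'rb'));f0=pickle.load(open('side0.pkl','rb'))
s=manip.state();tc=s['tool_pos']
a=np.radians(-5.5);M=np.array([[np.cos(a),-np.sin(a)],[np.sin(a),np.cos(a)]])
def loc(W): 
    L=W.copy();L[...,:2]=(W[...,:2]-[.547,.199])@M;return L
def show(n,P):
    if len(P)>3: print(n,len(P),'x',np.round(np.percentile(P[:,0],[2,10,50,90,98])*1e3,1),'y',np.round(np.percentile(P[:,1],[2,10,50,90,98])*1e3,1),'z',np.round(np.percentile(P[:,2],[2,50,98])*1e3,1))
print('tcp loc',((tc[:2]-[.547,.199])@M*1e3).round(1),tc[2].round(4))
for nm,W in(('side',loc(cloud(f))),('top',loc(cloud(t))),):
    o=tc[2]-.2
    b=(abs(W[...,0])<.03)&(abs(W[...,1])<.06)&(W[...,2]>.14+o)
    show(nm+' knuckle',W[b&(W[...,2]<.178+o)]);show(nm+' plate',W[b&(W[...,2]>.192+o)&(W[...,2]<.205+o)])
for nm,g in(('side0',f0),('top0',pickle.load(open('top0.pkl','rb')))):
    W=loc(cloud(g));b=(abs(W[...,0])<.03)&(abs(W[...,1])<.05)&(W[...,2]>.076)
    show(nm+' barrel+',W[b&(W[...,1]>0)]);show(nm+' barrel-',W[b&(W[...,1]<0)])
E
python3 m2.py p2.pkl
```

```text
tcp loc [ 0.2 -2.5] 0.2004
side knuckle 57 x [-13.5 -11.5  -3.    7.5   8.8] y [-16.5 -14.6  -7.2   6.3  12.3] z [159.4 168.4 177.7]
side plate 50 x [-12.5  -8.4  -4.7  -0.2   6.5] y [-38.7 -36.8 -17.8  23.   30. ] z [192.7 198.4 205.2]
top plate 11 x [-5.5 -5.5 -3.4  0.4  1.9] y [-36.8 -36.6 -36.4 -24.3 -22.2] z [193.5 199.  204.9]
side0 barrel+ 70 x [-12.6 -10.2  -3.6   7.8  10.1] y [12.3 14.9 22.3 34.4 36.4] z [ 76.9  90.  100.2]
side0 barrel- 66 x [-10.8  -9.7  -2.6   7.4   9.8] y [-38.7 -34.5 -28.  -18.2 -15.5] z [77.7 89.6 99.9]
top0 barrel+ 105 x [-12.1 -10.6  -1.6   7.5   9.6] y [16.8 18.  23.8 32.8 33.9] z [ 77.4  95.2 101.7]
top0 barrel- 103 x [-11.6 -10.   -0.7   8.3  10.7] y [-32.8 -32.  -25.3 -17.2 -15.7] z [ 78.7  96.  100.3]
```

```bash
python3 go.py .5475 .1979 .145 -5.5
```

```text
[0.015 0.003 0.554] [ 0.      0.     -0.0003] t 8.18 tcp [0.547  0.1965 0.2004] F [-0.4  0.2 -3.9] grip 60.6 0.084
```

```bash
python3 -m jog '[0.015,0.003,0.2,0,0,0,0.015,0.003,0.4,0,0,0,0.015,0.003,0.55,0,0,0,0.015,0.003,0.55,0,0,0,0.015,0.003,0.55,0,0,0,0.015,0.003,0.55,0,0,0]' >/dev/null
python3 go.py .5475 .1979 .1156 -5.5
python3 - <<'E'
from h import *
import pickle
f=grab('side','s3.png');t=grab('top','t3.png');pickle.dump((f,t),open('p3.pkl','wb'))
p=proj(f,[.547,.199,.11])[0].astype(int);a=f['img'][p[1]-35:p[1]+35,p[0]-35:p[0]+35];
q=proj(t,[.547,.199,.1])[0].astype(int);b=t['img'][q[1]-35:q[1]+35,q[0]-35:q[0]+35]
cv2.imwrite('pics/g3.png',cv2.resize(np.hstack([a,b]),(800,400),interpolation=cv2.INTER_CUBIC))
E
python3 m2.py p3.pkl|head -4
```

```text
[-0.008 -0.006  0.309] [ 0.0006 -0.0002  0.    ] t 8.93 tcp [0.5481 0.1986 0.1465] F [ 0.2  0.2 -2.6] grip 60.4 0.087
tcp loc [ 1.  -0.4] 0.1463
side knuckle 131 x [-13.8 -10.6  -3.    8.9  11.1] y [-33.7 -29.2  -3.5  26.9  33.2] z [ 87.1  97.6 123.4]
side plate 56 x [-11.1  -6.4  -2.5   0.4   4.6] y [-36.1 -32.5 -12.6  29.   35.4] z [138.8 144.8 151.2]
top knuckle 66 x [-11.6 -10.6  -4.2   8.1  10.7] y [-33.  -31.5 -27.3 -18.2 -16.2] z [ 86.9  95.  100.9]
```

View pics/g3.png

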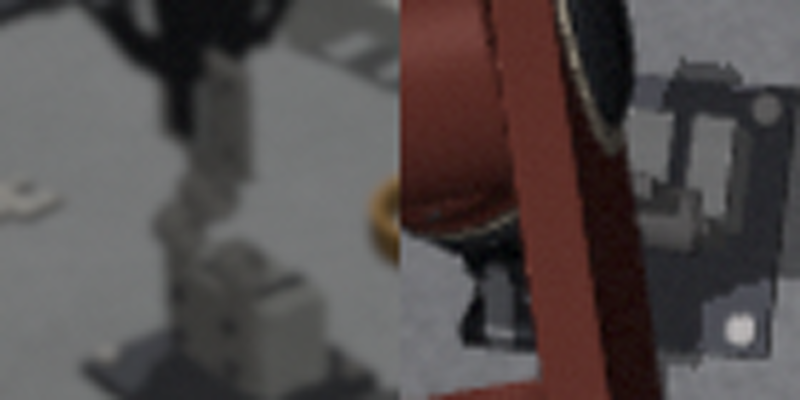

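The side crop shows the knuckle at (205,195) just above the gap between the barrels, with no contact force beyond the weight. The offsets are about 1 mm, so I'll lower it.

```bash
python3 -m jog '[-0.006,-0.005,0.06,0,0,0,-0.006,-0.005,0.12,0,0,0,-0.006,-0.005,0.16,0,0,0,-0.006,-0.005,0.16,0,0,0]' >/dev/null
python3 go.py .5475 .1979 .1156 -5.5
python3 -m jog '[0,0,0.05,0,0,0,0,0,0.1,0,0,0,0,0,0.14,0,0,0,0,0,0.14,0,0,0,0,0,0.14,0,0,0,0,0,0.14,0,0,0]' >/dev/null
python3 go.py .5475 .1979 .1156 -5.5
python3 -m jog '[0,0,0,0,0,0,0,0,0,0,0,0,0,0,0,0,0,0]' >/dev/null
python3 go.py .5475 .1979 .1156 -5.5
```

```text
[0.003 0.011 0.129] [-0.0004  0.0001  0.    ] t 9.53 tcp [0.5464 0.1978 0.1285] F [-0.7 -0.1 -2.9] grip 60.4 0.087
[0.    0.005 0.   ] [ 0.0002 -0.0001  0.    ] t 10.28 tcp [0.547  0.1979 0.1156] F [ 0.2  0.6 -3.6] grip 60.4 0.085
[ 0.001  0.006 -0.002] [ 0. -0.  0.] t 10.65 tcp [0.5469 0.1979 0.1154] F [ 0.1  0.4 -3.4] grip 60.4 0.09
```

```bash
python3 - <<'E'
from h import *
import pickle
fs=[grab('side') for _ in range(6)];f=fs[0];t=grab('top');pickle.dump((f,t),open('p4.pkl','wb'))
im=np.mean([g['img'] for g in fs],0).astype(np.uint8)
p=proj(f,[.547,.199,.10])[0].astype(int);a=im[p[1]-30:p[1]+30,p[0]-40:p[0]+40]
cv2.imwrite('pics/g4.png',cv2.resize(a,(800,600),interpolation=cv2.INTER_CUBIC))
# jamb-frame slices, averaged over frames; leaf_mid expected at z .135
a=np.radians(-5.5);M=np.array([[np.cos(a),-np.sin(a)],[np.sin(a),np.cos(a)]])
for lo,hi in((.078,.104),(.104,.114),(.12,.13),(.13,.18)):
    P=[]
    for g in fs:
        W=cloud(g).reshape(-1,3);L=np.c_[(W[:,:2]-[.547,.199])@M,W[:,2]]
        P.append(L[(abs(L[:,0])<.02)&(abs(L[:,1])<.045)&(L[:,2]>lo)&(L[:,2]<hi)])
    P=np.vstack(P)
    print(lo,hi,len(P),np.round(np.percentile(P,[3,50,97],axis=0)*1e3,1).tolist())
# front (-x) points of barrels vs knuckle
P=np.vstack([np.c_[(cloud(g).reshape(-1,3)[:,:2]-[.547,.199])@M,cloud(g).reshape(-1,3)[:,2]] for g in fs])
for y0,y1 in((-.034,-.02),(-.01,.01),(.02,.033)):
    Q=P[(P[:,0]<-.0)&(P[:,0]>-.02)&(P[:,1]>y0)&(P[:,1]<y1)&(P[:,2]>.076)&(P[:,2]<.096)]
    print(y0,len(Q),np.round(np.percentile(Q,[5,50],axis=0)*1e3,1).tolist() if len(Q)>3 else '')
E
```

```text
0.078 0.104 964 [[-13.6, -34.2, 79.1], [-5.8, -8.6, 92.2], [8.8, 33.4, 102.4]]
0.104 0.114 222 [[-8.4, -35.5, 104.3], [-3.8, -5.8, 109.2], [1.5, 33.1, 113.4]]
0.12 0.13 266 [[-17.5, -36.5, 120.3], [-5.5, -12.6, 125.3], [1.6, 35.2, 129.7]]
0.13 0.18 1448 [[-19.0, -36.7, 131.5], [-5.9, -12.0, 156.5], [14.3, 10.8, 178.1]]
-0.034 138 [[-13.2, -33.4, 78.9], [-8.0, -28.5, 89.1]]
-0.01 160 [[-13.5, -9.5, 79.5], [-9.3, -1.3, 89.7]]
0.02 91 [[-13.1, 20.9, 80.1], [-9.0, 26.8, 89.5]]
```

View pics/g4.png

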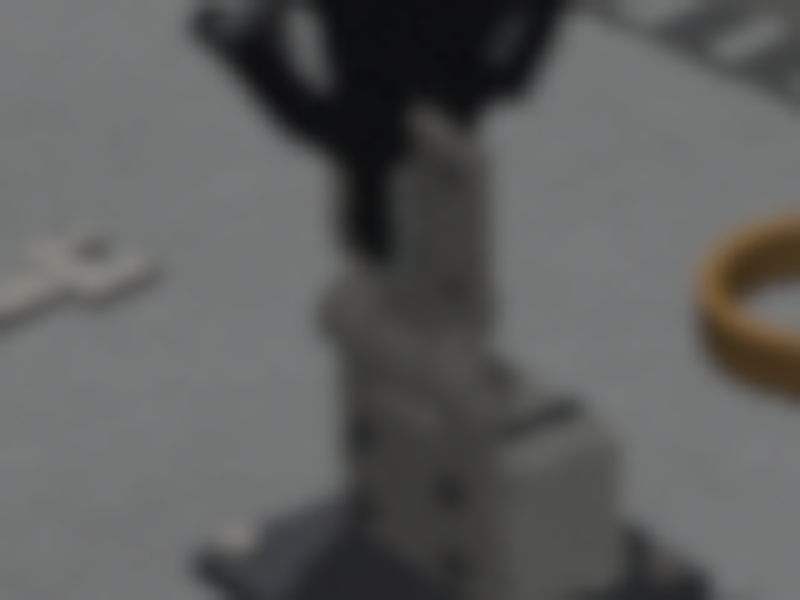

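The side crop shows the knuckle in line between the two fixed barrels, which run from (345,300) to (480,390). The depths of the knuckle and barrels agree within about 0.5 mm in x, y and z, and the wrist force is the leaf's weight only.

```bash
python3 -c "
from plant import manip
s=manip.state();print(s['contact_force'],s['time']);print(manip.job_done())"
```

```text
[ 0.6089733 -0.1606808 -3.1092068] 11.0
the job is handed in; nothing more can be done
None
```

I handed the job in at 11 s: the short-knuckle leaf is held by the gripper alone in the jamb gap, its hole in line with the fixed knuckles to within about 1 mm by camera, and no contact force on it.

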